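# Turn the bar in the drill jig, drop the cover on its dowels and hold it clamped

## Robot

A 6-joint arm with a two-finger parallel gripper is mounted at the origin on the work surface. World frame = base frame: x ahead of the robot, y to its left, z up, the work surface at z = 0. Lengths are in m, angles in rad, forces in N, time in s.
With the tool pointing down it reaches from about 0.35 to 0.775 m from the base axis. Payload 7.3 kg.
Tool frame: the origin (TCP) lies between the finger pads, 19 mm behind the fingertips; this is the grasp point; z points along the fingers, y is the line along which they close (so a half turn about z gives the same grasp; the last joint's range is limited). The gripper opens to 92 mm and grips with 3 to 60 N. Pads are 19 mm wide; open, the fingers measure 130 mm over their backs; the gripper's body (75 mm by 190 mm) begins 47 mm behind the grasp point.
Start: joints at [1.115, 0.342, 1.524, -0, 1.275, -0.146], TCP at [0.16, 0.5, 0.246] pointing down, gripper open.
Joint ranges: [-2.53, 2.53], [-0.77, 2.02], [0.04, 2.7], [-1, 4.14], [0.28, 2.66], [-3.11, 3.11]. Speed limits (rad/s): [2.57, 2.57, 3.14, 3.14, 3.14, 3.14].

## Interface

Orientations are given as [roll, pitch, yaw] about the fixed x, y, z axes, in that order (R = Rz(yaw) Ry(pitch) Rx(roll)).
In Python, from cell import robot, workorder, read_camera gives the robot as it stands (robot), with the cameras as plain functions and the job (workorder).
- The arm moves only by the shell command python3 drive.py 'ROWS' [OPENING] [FORCE]. ROWS is a JSON object whose key "motion" holds a list of rows, 1 to 8 of them, each of 6 numbers: dx, dy, dz in parts of the range, where 1.0 means 0.6 m, then a rotation vector rx, ry, rz in a scale on which 1.0 is 4 rad; each row shifts and turns the commanded pose from where the row before left it, along the tool's axes as they then stand; what a row does not reach is not made up. A row lasts 1/12 s, in which the tool goes at most 0.0417 m and 0.125 rad, less where a joint would pass 70% of its speed; a pose out of reach is approached as far as the arm can. OPENING is the finger opening in m, set as the command begins (- or left out keeps the last). The fingers move at their own pace and stop on an object; FORCE is the grip in N (left out, the last holds). Time passes only in rows, so rows that do not move let the fingers close. It prints the time, the measured TCP pose, the force, the opening and the grip force at its end. No shift or turn number may pass 1 either way. Input that does not fit is refused with a message, and nothing moves.
- robot.observe(): the state, without advancing time (a new reading comes with each control period).
- read_camera(name): name is "scene" or "side" or "wrist"; returns a dict with "image" (384x512x3 uint8, red, green, blue), "fx", "fy", "cx", "cy" (pixels), "pose" (4x4, takes a point from camera to world coordinates). Camera axes: x right, y down, z forward; pixel columns grow to the right and rows downward; lengths in m; the calibration is good to about 2 mm. A picture is of the moment at which its call begins. There is no depth.
- workorder.hand_in(): hands the job in; it is judged then, once.
The state is a dict: "time": time; "qpos": joint angles; "qvel": joint speeds; "joint_efforts": joint torques, N m; "tool_pos": TCP position; "tool_rot": TCP orientation; "contact_force": force on the tool from outside, world axes, zero at the start; "torque": the same for the moment, N m; "opening": finger opening in m; "grip_force": force on a finger pad.
Only numpy, scipy, OpenCV 4.12 (cv2) and the standard library are available. Lean on these libraries where they do the work, as an engineer would, in place of code of your own. Each camera call takes 0.05 s, during which the arm holds its last target. There are 200 camera calls.

## Task

One end of the brass bar in the drill jig has been drilled and the other end comes next: turn the bar end for end and lay it flat back on the jig's bed, its undrilled end pushed home against the end stop and its side against the two fence blocks. Then take the loose cover plate by its red handle, slide it over the jig's two dowel pins, drill bush at the end-stop end, until it drops on, and press it down with about 15 N so that it clamps the bar. Finish while still gripping the handle and pressing down, ready for the drill; leave the saw, the mallet and the file where they lie.

Things in the scene. Friction and masses are not known exactly. Their poses are not given: they have to be found in the camera images.
- jig: Drill jig screwed to the bench: dark steel plate 140 x 88 x 16 mm (x, y, z); its flat top is the bed. Origin: centre of the underside, at bench height; x runs along the bar's direction, from the end stop outward, +y to the fence side, z up. A bar that is home lies from x = -46 to 74, y = -10 to 10 mm. The blue end stop and fences are 4.5 mm high.
- jig_home (a point): Point on the bed, on the end stop's inner face (jig x = -46, y = 0, 16 mm above the bench), where point bar_plain_end lies when the bar is home. Axes as the jig's. The end stop is 12 mm thick and spans y = -10 to 16 mm. The two fence blocks have inner faces at y = +10 mm and outer ones at 22; they stand at jig x = -42 to -18 and x = 54 to 68 mm.
- jig_pin_a (a point): Tip of the dowel pin at the end-stop end, jig (x, y) = (-50, -30) mm, 29 mm above the bench. Both pins are steel, 10 mm thick, stand 13 mm above the bed and have a tapered nose 3 mm long, 5 mm wide at the tip.
- jig_pin_b (a point): Tip of the same kind of dowel pin on the fence side, jig (x, y) = (-22, 30) mm, 29 mm above the bench.
- jig_seat (a point): Where the cover's origin lies when the cover is fully down on the bar: jig (x, y) = (-6, 0) mm, 22 mm above the bench. The cover's x axis then points the same way as the jig's.
- bar: Loose flat brass bar 120 x 20 x 6 mm, about 0.12 kg. Origin: centre of its underside; +x points to its drilled end, z up. It starts on the jig's bed, drilled end toward the end stop (its x axis against the jig's), 1 to 11 mm short of the stop, 4 to 6 mm off the fence. At its middle the bed is free on both sides: pinch it there across its width, fingertips just over the bed.
- bar_plain_end (a point): Middle of the undrilled end's lower edge (bar x = -60 mm).
- bar_hole (a point): Centre of the 6 mm drilled hole, on the top face (bar x = +48 mm).
- cover: Loose jig cover: aluminium plate 112 x 84 x 13 mm (x, y, z), 0.27 to 0.44 kg. Origin: centre of the underside, z up. Two dowel sockets at (x, y) = (-44, -30) and (-16, 30) mm, 13 mm wide (1.5 mm play round the pins), 10 mm deep, open only underneath. It starts flat on the bench, sockets down. From resting on the pin tips it drops 7 mm until it lies on the bar.
- cover_handle (a point): Grip point inside the cover's red handle, a block 44 x 18 x 34 mm (cover x, y, z) standing on the plate, centred at cover x = +10, y = 0. This point is 35 mm above the cover's underside, 12 mm below the handle's top. Pinch it across the 18 mm width. Nothing but your push clamps the cover: 10 to 25 N down, kept up.
- cover_bush (a point): Centre of the top of the steel drill bush, a 15 mm ring on the cover at cover x = -28, y = 0. On the seated cover it is 12 mm from the end stop's face, over the bar's middle line.
- saw: Bystander: piercing saw lying flat, steel frame 140 x 85 mm, wooden handle 85 mm; origin at bench height under the frame's corner by the handle; +x from handle to frame, +y to the frame's back. Up to 30 mm high.
- mallet: Bystander: mallet with yellow faces and a wooden handle, 250 mm long, head 96 mm wide, 33 mm high; origin under the handle, 70 mm from the head's centre; +x from handle to head.
- file: Bystander: flat file with wooden handle, 195 mm long, 22 mm high; origin at bench height under the ferrule; +x from handle to blade.

How it is judged:
On the way, in this order (a step that is already met when the one before it is completed fails the run):
1. the bar lies flat on the bed, turned end for end, its undrilled end home against the stop and its side against the fence (x of bar_plain_end in the frame of jig_home between -0.003 and 0.003 m and y of bar_plain_end in the frame of jig_home between -0.003 and 0.003 m and z of bar_plain_end in the frame of jig_home between -0.003 and 0.0025 m and x of bar_hole in the frame of jig_home between 0.104 and 0.112 m and y of bar_hole in the frame of jig_home between -0.004 and 0.004 m and z of bar_hole in the frame of jig_home between 0.003 and 0.009 m), for 0.2 s.
2. the cover has dropped over both dowel pins, bush at the end-stop end, and lies on the bar (z of cover in the frame of jig_seat between -0.003 and 0.0025 m and horizontal distance between cover and jig_seat below 0.0035 m and angle between cover's own z axis and vertical below 0.06 rad and x of cover_bush in the frame of jig_home between 0.007 and 0.017 m and y of cover_bush in the frame of jig_home between -0.004 and 0.004 m), for 0.2 s.
At the end, for the whole second after the job is handed in: Bar flat on the bed, undrilled end within 3 mm of home, hole outward within 4 mm; cover over both pins within 3.5 mm, level within 0.06 rad, down within 2.5 mm, bush within 5 mm over its spot; handle between the fingers (TCP within 25 mm of grip point, over 10 N); over 8 N on the bar (all of step 1 and all of step 2 and contact force between cover and bar above 8 N and contact force between the fingers and cover above 10 N and distance between the grasp point and cover_handle below 0.025 m); the arm keeps its last pose, push and grip.
It fails at once if the saw is moved by more than 20 mm (distance of saw from where it was at the start of the episode above 0.02 m).
It fails at once if the mallet is moved by more than 20 mm (distance of mallet from where it was at the start of the episode above 0.02 m).
It fails at once if the file is moved by more than 20 mm (distance of file from where it was at the start of the episode above 0.02 m).
It also fails if it takes over 61 s, if anything falls off the work surface, if the arm or the gripper's body presses on something with over 40 N, if the wrist force passes 120 N, or if a joint passes its speed limit or range.

## Working session

There is one attempt and no reset: what is moved stays moved. The work goes in short steps, Python scripts to look and compute and a shell command to move; the robot and the scene stay as the last step left them, time stands still between calls to the robot, and variables do not carry over. Pictures are saved under pics/ and viewed, at most 10 in all, crops included, and the job is handed in when it is done.

```bash
ls; mkdir -p pics
python3 - <<'E'
from cell import robot, workorder, read_camera
import cv2,numpy as np
print(robot.observe())
for n in ["scene","side","wrist"]:
    c=read_camera(n); cv2.imwrite(f"pics/{n}0.png",c["image"][:,:,::-1]); print(n,c["fx"],c["fy"],c["cx"],c["cy"],np.round(c["pose"],3).tolist())
a=np.hstack([cv2.imread("pics/scene0.png"),cv2.imread("pics/side0.png")])
E
```

```text
cell.py
drive.py
pics
{'time': 0.0, 'qpos': array([ 1.11499514e+00,  3.42723742e-01,  1.52502619e+00,  6.21088561e-05,
        1.27541514e+00, -1.46016406e-01]), 'qvel': array([-0.0009144 , -0.00191408,  0.00023965, -0.00128035, -0.00018164,
       -0.00227836]), 'joint_efforts': array([ 1.91674453e-04, -4.31238377e+01, -2.44217777e+01,  7.17640459e-02,
        5.60030504e-02, -1.17391501e-04]), 'tool_pos': array([0.15984667, 0.49966961, 0.24484122]), 'tool_rot': array([-3.14004561e+00, -2.87541542e-04,  2.83178953e+00]), 'contact_force': array([-0.19516676,  0.64551973, -0.61534604]), 'torque': array([0.00490881, 0.03015225, 0.00553367]), 'grip_force': 0.0, 'opening': 0.09191606836654995}
scene 438.1850903482547 438.1850903482547 260.25144651154613 191.87315153916663 [[0.52, 0.681, -0.516, 1.277], [0.854, -0.405, 0.327, -0.461], [0.014, -0.61, -0.792, 1.169], [0.0, 0.0, 0.0, 1.0]]
side 442.20785828368497 442.20785828368497 250.31089710773443 186.00959402767484 [[0.869, -0.341, 0.357, 0.158], [-0.494, -0.622, 0.608, -0.715], [0.015, -0.705, -0.709, 0.877], [0.0, 0.0, 0.0, 1.0]]
wrist 301.89664820413896 301.89664820413896 251.55393098316188 192.76807999673517 [[0.305, 0.912, 0.274, 0.086], [0.952, -0.292, -0.089, 0.522], [-0.001, 0.288, -0.958, 0.384], [0.0, 0.0, 0.0, 1.0]]
```

View pics/scene0.png

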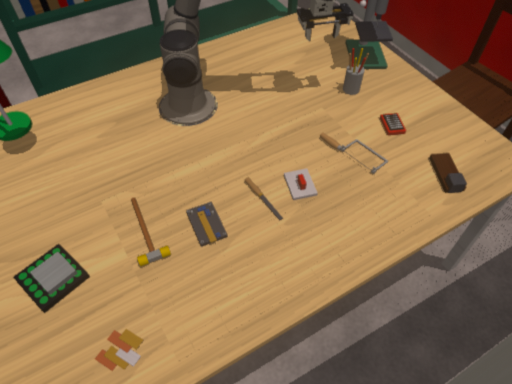

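View pics/side0.png

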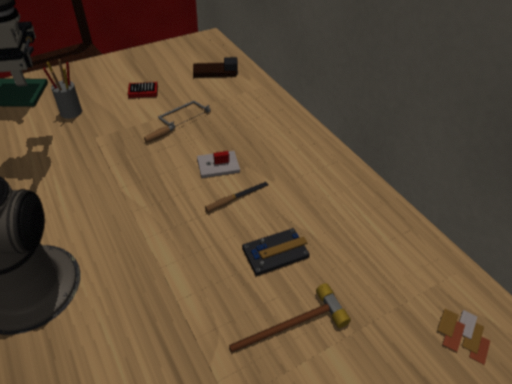

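Scene: jig at (207,224), cover at (300,184), with the file between them and the mallet left of the jig. Side: jig at (276,250), cover at (219,163). Next come rough positions from both views.

```bash
cat > h.py <<'E'
from cell import robot, workorder, read_camera
import cv2,numpy as np
from scipy.spatial.transform import Rotation as R
def ray(c,p):
    d=c["pose"][:3,:3]@np.array([(p[0]-c["cx"])/c["fx"],(p[1]-c["cy"])/c["fy"],1.]); return c["pose"][:3,3],d/np.linalg.norm(d)
def plane(c,p,z):
    o,d=ray(c,p); return o+d*(z-o[2])/d[2]
def tri(cs,ps):
    A=np.zeros((3,3));b=np.zeros(3);L=[]
    for c,p in zip(cs,ps):
        o,d=ray(c,p);P=np.eye(3)-np.outer(d,d);A+=P;b+=P@o;L.append((o,P))
    x=np.linalg.solve(A,b); return x,max(np.linalg.norm(P@(x-o)) for o,P in L)
def blob(img,lo,hi,near=None,rad=60):
    m=cv2.inRange(cv2.cvtColor(img,cv2.COLOR_RGB2HSV),np.array(lo),np.array(hi))
    if near is not None:
        k=np.zeros_like(m);cv2.circle(k,tuple(int(v) for v in near),rad,255,-1);m&=k
    cn,_=cv2.findContours(m,cv2.RETR_EXTERNAL,cv2.CHAIN_APPROX_NONE)
    return sorted(cn,key=cv2.contourArea,reverse=True)
def rel(p,yaw):  # tool-axis shift to reach world p with tool pointing down at yaw
    o=robot.observe();M=R.from_euler('xyz',o["tool_rot"]).as_matrix()
    G=R.from_euler('xyz',[np.pi,0,yaw]).as_matrix()
    return np.round(M.T@(np.array(p)-o["tool_pos"]),4),np.round(R.from_matrix(M.T@G).as_rotvec(),3)
E
python3 - <<'E'
from h import *
s=read_camera("scene");d=read_camera("side")
for n,a,b in [("jig",(207,224),(276,250)),("handle",(301,181),(221,157)),("cover",(300,184),(219,163))]:
    print(n,np.round(tri([s,d],[a,b])[0],3),np.round(plane(s,a,.01),3),np.round(plane(d,b,.01),3))
for n,a in [("head",(154,256)),("mend",(134,200)),("fileend",(247,181)),("filetip",(281,218)),("sawhandle",(322,136)),("sawcorner",(375,172)),("jtip",(188,222)),("j2",(216,206)),("j3",(227,234)),("j4",(200,245)),("c1",(284,173)),("c2",(308,171)),("c3",(316,192)),("c4",(292,198))]: print(n,np.round(plane(s,a,.01),3))
E
```

```text
jig [ 0.543 -0.192  0.008] [ 0.546 -0.194  0.01 ] [ 0.542 -0.191  0.01 ]
handle [0.568 0.149 0.034] [0.553 0.161 0.01 ] [0.579 0.175 0.01 ]
cover [0.562 0.152 0.011] [0.562 0.151 0.01 ] [0.562 0.155 0.01 ]
head [ 0.567 -0.382  0.01 ]
mend [ 0.34  -0.356  0.01 ]
fileend [0.459 0.003 0.01 ]
filetip [0.646 0.019 0.01 ]
sawhandle [0.416 0.351 0.01 ]
sawcorner [0.651 0.406 0.01 ]
jtip [ 0.508 -0.242  0.01 ]
j2 [ 0.498 -0.137  0.01 ]
j3 [ 0.611 -0.157  0.01 ]
j4 [ 0.603 -0.247  0.01 ]
c1 [0.494 0.131 0.01 ]
c2 [0.529 0.208 0.01 ]
c3 [0.618 0.177 0.01 ]
c4 [0.598 0.094 0.01 ]
```

Units first: shifts go in shares of 0.6 m and turns go in shares of 4 rad. So -0.035 m / 0.6 = -0.0583, -0.015 m / 0.6 = -0.025.

```bash
python3 drive.py '{"motion": [[-0.0583,-0.025,0,0,0,0],[-0.0583,-0.025,0,0,0,0],[-0.0583,-0.025,0,0,0,0],[-0.0583,-0.025,0,0,0,0],[-0.0583,-0.025,0,0,0,0],[-0.0583,-0.025,0,0,0,0]]}'
python3 drive.py '{"motion": [[-0.0583,-0.025,0.0167,0,0,0],[-0.0583,-0.025,0.0167,0,0,0],[-0.0583,-0.025,0.0167,0,0,0],[-0.0583,-0.025,0.0167,0,0,0],[-0.0583,-0.025,0.0167,0,0,0],[-0.0583,-0.025,0.0167,0,0,0],[0,0,0,0,0,0],[0,0,0,0,0,0]]}'
cat > snap.py <<'E'
import sys,pickle
from h import *
n=sys.argv[1];c=read_camera("wrist");pickle.dump(c,open(f"pics/{n}.pkl","wb"))
cv2.imwrite(f"pics/{n}.png",c["image"][:,:,::-1]);o=robot.observe();print(n,o["tool_pos"].round(4),o["tool_rot"].round(4))
E
python3 snap.py c1
python3 drive.py '{"motion": [[-0.0583,-0.025,0,0,0,0],[-0.0583,-0.025,0,0,0,0],[0,0,0,0,0,0],[0,0,0,0,0,0]]}'
python3 snap.py c2
```

```text
time: 0.75
tool_pos: [0.3336, 0.3489, 0.2456]
tool_rot: [3.141, 0.0, 2.832]
contact_force: [-0.1, 0.7, -0.3]
opening: 0.0921
grip_force: 0.0
time: 1.42
tool_pos: [0.5058, 0.199, 0.1844]
tool_rot: [-3.141, -0.002, 2.828]
contact_force: [0.1, 0.3, 0.4]
opening: 0.0919
grip_force: 0.0
c1 [0.505  0.2002 0.185 ] [-3.1413e+00 -1.4000e-03  2.8300e+00]
time: 1.8
tool_pos: [0.5628, 0.1508, 0.1858]
tool_rot: [3.141, 0.0, 2.831]
contact_force: [-0.6, -0.2, 0.1]
opening: 0.0916
grip_force: 0.0
c2 [0.5619 0.1516 0.1857] [ 3.1412e+00 -6.0000e-04  2.8322e+00]
```

View pics/c2.png

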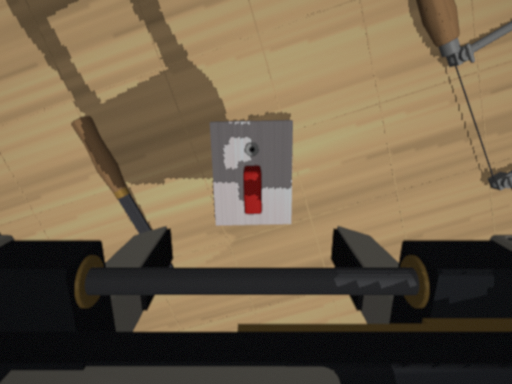

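Wrist c2 shows the cover as a grey plate over u 211–293, v 122–224. The bush is at (251,149) and the red handle at (252,190). The bush points to tool +x, so cover x points along tool −x. Next I measure the cover from the two wrist views.

```bash
cat > mc.py <<'E'
import pickle
from h import *
cs=[pickle.load(open(f"pics/{n}.pkl","rb")) for n in ("c1","c2")]
K=[];H=[]
for c in cs:
    # start guess: project cover centre
    P=np.linalg.inv(c["pose"])@np.array([.562,.152,.013,1]);g=(c["fx"]*P[0]/P[2]+c["cx"],c["fy"]*P[1]/P[2]+c["cy"])
    red=blob(c["image"],(0,150,60),(10,255,255),g,80)[0]; r=cv2.minAreaRect(red)
    hsv=cv2.cvtColor(c["image"],cv2.COLOR_RGB2HSV)
    cn=blob(c["image"],(0,0,70),(180,45,255),g,90)[0]
    q=cv2.minAreaRect(cn);bx=cv2.boxPoints(q)
    bx=np.array(sorted(bx.tolist(),key=lambda p:np.arctan2(p[1]-q[0][1],p[0]-q[0][0])))
    M=cv2.moments(red);H.append((M["m10"]/M["m00"],M["m01"]/M["m00"]));K.append(bx)
    print("red",r,"plate",q,bx.round(1).tolist())
    W=[plane(c,p,.013) for p in bx];print("corners@13",np.round(W,4).tolist(),"ctr",np.mean(W,0).round(4),
      "sides",[round(float(np.linalg.norm(W[i]-W[(i+1)%4])),4) for i in range(4)],"yaw",[round(float(np.arctan2(*(W[j]-W[i])[[1,0]])),4) for i,j in((0,3),(1,2))])
for i in range(4): print(tri(cs,[k[i] for k in K]))
print("handle",tri(cs,H))
E
python3 mc.py
```

```text
red ((225.5, 248.0), (38.0, 17.0), 90.0) plate ((225.0, 226.0), (82.0, 78.0), 90.0) [[186.0, 185.0], [264.0, 185.0], [264.0, 267.0], [186.0, 267.0]]
corners@13 [[0.4905, 0.1292, 0.013], [0.5161, 0.2082, 0.013], [0.61, 0.179, 0.013], [0.5822, 0.093, 0.013]] ctr [0.5497 0.1524 0.013 ] sides [0.0831, 0.0984, 0.0903, 0.0986] yaw [-0.3757, -0.3018]
red ((252.0, 189.0), (46.0, 16.0), 90.0) plate ((251.3188018798828, 172.3514404296875), (103.48348999023438, 81.1834716796875), 88.97696685791016) [[209.8, 121.3], [291.0, 119.9], [292.8, 223.4], [211.7, 224.8]]
corners@13 [[0.4937, 0.1278, 0.013], [0.5173, 0.2059, 0.013], [0.6259, 0.1776, 0.013], [0.5999, 0.0911, 0.013]] ctr [0.5592 0.1506 0.013 ] sides [0.0816, 0.1122, 0.0903, 0.1123] yaw [-0.3323, -0.2549]
(array([ 0.49361094,  0.12521744, -0.0017655 ]), np.float64(0.0005371062020051888))
(array([0.51861242, 0.20739643, 0.00253718]), np.float64(0.00048781808900420114))
(array([ 0.64362475,  0.17507569, -0.03744273]), np.float64(0.0052312773696575315))
(array([ 0.61699603,  0.07113868, -0.04870493]), np.float64(0.0061488642470385445))
handle (array([0.57264629, 0.14632025, 0.01765297]), np.float64(0.0009390557575017168))
```

In the tool's units: -0.037 m / 0.6 = -0.0617, -0.016 m / 0.6 = -0.0267.

```bash
python3 drive.py '{"motion": [[-0.0267,-0.0617,0,0,0,0],[-0.0267,-0.0617,0,0,0,0],[-0.0267,-0.0617,0,0,0,0],[-0.0267,-0.0617,0,0,0,0],[-0.0267,-0.0617,0,0,0,0],[-0.0267,-0.0617,0,0,0,0]]}' | head -2
python3 drive.py '{"motion": [[-0.0267,-0.0617,0,0,0,0],[-0.0267,-0.0617,0,0,0,0],[-0.0267,-0.0617,0,0,0,0],[0,0,0,0,0,0],[0,0,0,0,0,0]]}'
python3 snap.py j1
python3 drive.py '{"motion": [[0.05,0.0167,0,0,0,0],[0.05,0.0167,0,0,0,0],[0,0,0,0,0,0],[0,0,0,0,0,0]]}' | head -2
python3 snap.py j2
python3 -c "
import cv2,numpy as np
cv2.imwrite('pics/jj.png',np.vstack([cv2.imread('pics/j1.png')[0:290],cv2.imread('pics/j2.png')[0:290]]))"
```

```text
time: 2.35
tool_pos: [0.5857, -0.0895, 0.1862]
time: 2.77
tool_pos: [0.5979, -0.2104, 0.1855]
tool_rot: [3.141, -0.001, 2.83]
contact_force: [-0.2, -0.2, -0.1]
opening: 0.0917
grip_force: 0.0
j1 [ 0.598  -0.2089  0.1855] [ 3.1406e+00 -8.0000e-04  2.8320e+00]
time: 3.15
tool_pos: [0.5463, -0.1696, 0.1862]
j2 [ 0.5476 -0.1708  0.1865] [3.1414e+00 1.4000e-03 2.8349e+00]
```

View pics/jj.png

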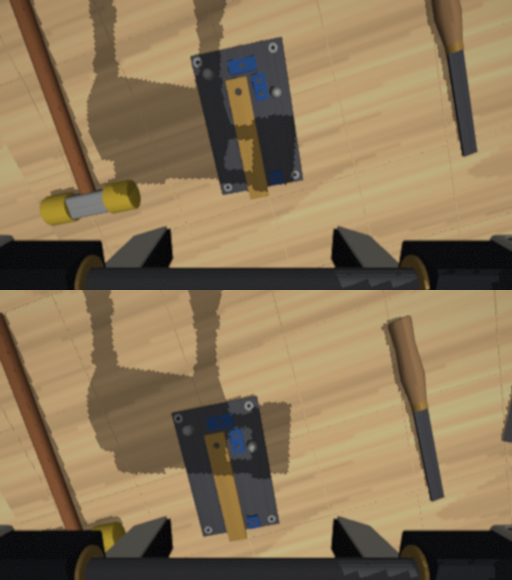

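Both views show the jig, end stop at the image top and fences at the right. The pins are at (277,92) and (208,73) in j1. The bar hole is at (238,92), with the mallet to the left and the file to the right. Next I measure the four screws, pins, blue blocks and bar.

```bash
cat > mj.py <<'E'
import pickle,sys
from h import *
def hull_jig(c,g):
    hsv=cv2.cvtColor(c["image"],cv2.COLOR_RGB2HSV)
    m=cv2.inRange(hsv,(100,10,20),(140,255,255))
    k=np.zeros_like(m);cv2.circle(k,g,95,255,-1);m&=k
    m=cv2.morphologyEx(m,cv2.MORPH_OPEN,np.ones((3,3)))
    cn=max(cv2.findContours(m,cv2.RETR_EXTERNAL,cv2.CHAIN_APPROX_NONE)[0],key=cv2.contourArea)
    return cv2.convexHull(cn),hsv
for n,g in (("j1",(247,118)),("j2",(228,177))):
    c=pickle.load(open(f"pics/{n}.pkl","rb"));h,hsv=hull_jig(c,g)
    print(n,"hull",cv2.approxPolyDP(h,6,True).reshape(-1,2).tolist(),cv2.minAreaRect(h))
    k=cv2.fillConvexPoly(np.zeros(hsv.shape[:2],np.uint8),h,255)
    med=cv2.medianBlur(hsv[:,:,2],15).astype(int)
    s=((hsv[:,:,2].astype(int)-med>20)&(hsv[:,:,1]<90)).astype(np.uint8)*255&k
    N,_,st,ce=cv2.connectedComponentsWithStats(s)
    print("bright",[(ce[i].round(1).tolist(),int(st[i,4])) for i in range(1,N) if st[i,4]>4])
    bl=blob(c["image"],(105,150,40),(125,255,255),g,95)
    print("blue",[(np.round(cv2.minAreaRect(b)[0],1).tolist(),np.round(cv2.minAreaRect(b)[1],1).tolist()) for b in bl[:5] if cv2.contourArea(b)>15])
    br=blob(c["image"],(10,110,20),(30,255,255),g,60)
    for b in br[:3]: print("brass",cv2.contourArea(b),np.round(cv2.boxPoints(cv2.minAreaRect(b)),1).tolist())
E
python3 mj.py
python3 - <<'E'
import cv2,numpy as np
a=cv2.imread('pics/j1.png')[25:205,175:315];b=cv2.imread('pics/j2.png')[95:275,155:295]
cv2.imwrite('pics/z.png',cv2.resize(np.hstack([a,b]),None,fx=2.8,fy=2.8,interpolation=cv2.INTER_CUBIC))
E
```

```text
j1 hull [[280, 39], [299, 169], [281, 183], [233, 190], [220, 179], [195, 68], [203, 55]] ((249.86538696289062, 116.82691955566406), (141.98806762695312, 89.62506103515625), 78.69007110595703)
bright [([272.5, 47.8], 60), ([197.6, 65.1], 8), ([207.3, 73.2], 48), ([276.8, 92.1], 52), ([226.1, 166.9], 9), ([295.2, 171.2], 8), ([229.0, 185.3], 19)]
blue [([241.8, 65.0], [13.4, 27.3]), ([259.8, 86.2], [25.5, 12.0]), ([275.7, 177.0], [12.0, 10.8])]
brass 1973.0 [[224.60000610351562, 79.9000015258789], [245.5, 75.69999694824219], [265.5, 175.3000030517578], [244.5, 179.5]]
j2 hull [[255, 108], [275, 223], [258, 237], [213, 242], [202, 235], [176, 133], [182, 122]] ((226.98077392578125, 177.90383911132812), (128.0638427734375, 83.15323638916016), 78.69007110595703)
bright [([248.1, 115.9], 57), ([180.6, 129.1], 7), ([186.7, 140.3], 49), ([249.2, 139.7], 12), ([251.9, 157.1], 44), ([249.0, 167.4], 7), ([269.9, 227.1], 18), ([208.6, 237.7], 18)]
blue [([219.7, 131.6], [11.6, 25.1]), ([236.6, 150.5], [23.1, 11.2]), ([253.1, 231.1], [10.9, 9.7])]
brass 1761.5 [[203.3000030517578, 145.0], [223.5, 140.60000610351562], [244.39999389648438, 234.6999969482422], [224.3000030517578, 239.1999969482422]]
```

View pics/z.png

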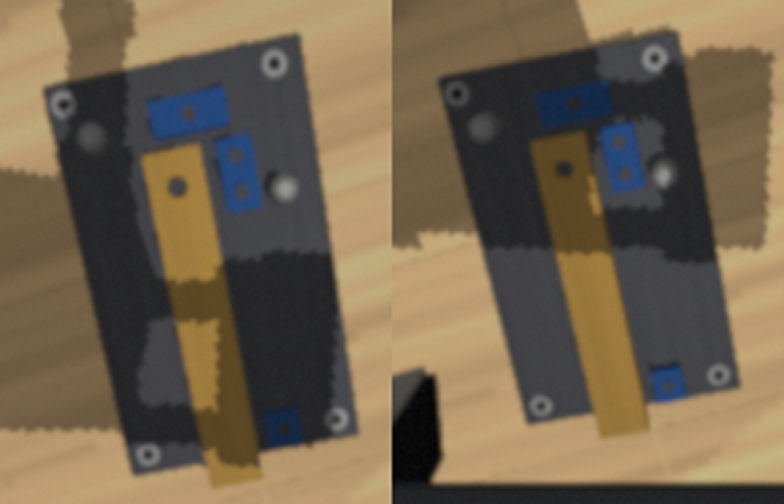

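```bash
cat > fit.py <<'E'
import pickle
from h import *
cs=[pickle.load(open(f"pics/{n}.pkl","rb")) for n in ("j1","j2")]
Z=lambda p,i:(p[0]/2.8+(175,15)[i],p[1]/2.8+(25,95)[i])
P={"s1":((62,104),(457,93)),"s2":((274,63),(655,58)),"s3":((337,419),(718,375)),"s4":((148,455),(541,406)),
"pa":((91,134),(484,126)),"pb":((286,187),(663,173)),"stop":((188,113),(574,103)),"f1":((236,155),(619,142)),"f2":((241,191),(626,174)),
"f3":((284,428),(668,386)),"hole":((177,186),(564,169)),"bd1":((142,153),(530,141)),"bd2":((201,143),(586,130)),"bp1":((211,487),(601,437)),"bp2":((261,466),(647,430))}
H=dict(s1=.016,s2=.016,s3=.016,s4=.016,pa=.029,pb=.029,stop=.0205,f1=.0205,f2=.0205,f3=.0205)
W={}
for k,(a,b) in P.items():
    t,e=tri(cs,[Z(a,0),Z(b,1)]);z=H.get(k,.022);q=[plane(c,Z(p,i),z)[:2] for i,(c,p) in enumerate(zip(cs,(a,b)))]
    W[k]=np.mean(q,0);print(k,t.round(4),round(e*1e3,1),np.round(q,4).tolist())
J={"pa":(-.05,-.03),"pb":(-.022,.03),"stop":(-.052,.003),"f1":(-.036,.016),"f2":(-.024,.016),"f3":(.061,.016)}
for k,s in dict(s1=(-1,-1),s2=(-1,1),s3=(1,1),s4=(1,-1)).items(): J[k]=(s[0]*.061,s[1]*.036)
def fit(ks):
    A=np.array([J[k] for k in ks]);B=np.array([W[k] for k in ks]);a=A-A.mean(0);b=B-B.mean(0)
    th=np.arctan2((a[:,0]*b[:,1]-a[:,1]*b[:,0]).sum(),(a*b).sum());M=np.array([[np.cos(th),-np.sin(th)],[np.sin(th),np.cos(th)]])
    o=B.mean(0)-M@A.mean(0);print("fit",o.round(4),round(float(th),4),"res mm",((B-A@M.T-o)*1e3).round(1).tolist());return o,th,M
fit(["s1","s2","s3","s4"])
print("ctr screws",np.mean([W[f"s{i}"] for i in (1,2,3,4)],0),[np.linalg.norm(W[a]-W[b]).round(4) for a,b in(("s1","s2"),("s2","s3"),("s3","s4"),("s4","s1"))])
o,th,M=fit(["pa","pb","stop","s1","s2","s3","s4","f3"])
for k in W: print(k,"in jig mm",(M.T@(W[k]-o)*1e3).round(1))
E
python3 fit.py
```

```text
s1 [ 0.4738 -0.2254  0.0151] 0.2 [[0.4738, -0.2255], [0.4739, -0.225]]
s2 [ 0.4837 -0.1538  0.0158] 0.1 [[0.4836, -0.1539], [0.4838, -0.1537]]
s3 [ 0.6067 -0.1666  0.0175] 0.2 [[0.6073, -0.1663], [0.6072, -0.1669]]
s4 [ 0.5988 -0.2383  0.0158] 0.0 [[0.5988, -0.2382], [0.5987, -0.2382]]
pa [ 0.4871 -0.2182  0.0255] 0.4 [[0.4873, -0.2182], [0.4872, -0.217]]
pb [ 0.5222 -0.1625  0.027 ] 0.4 [[0.5225, -0.1623], [0.5216, -0.1627]]
stop [ 0.4898 -0.186   0.0183] 0.0 [[0.49, -0.186], [0.4897, -0.1857]]
f1 [ 0.5075 -0.1747  0.0212] 0.0 [[0.5074, -0.1747], [0.5076, -0.1748]]
f2 [ 0.5192 -0.1763  0.0203] 0.3 [[0.519, -0.1766], [0.5193, -0.176]]
f3 [ 0.6026 -0.1862  0.0233] 0.0 [[0.6033, -0.1862], [0.6038, -0.1866]]
hole [ 0.5108 -0.1968  0.0209] 0.0 [[0.5108, -0.1968], [0.5106, -0.1966]]
bd1 [ 0.4974 -0.2046  0.0235] 0.0 [[0.4972, -0.2046], [0.4975, -0.2049]]
bd2 [ 0.5001 -0.1848  0.0193] 0.0 [[0.5003, -0.1848], [0.4998, -0.1845]]
bp1 [ 0.6172 -0.219   0.0197] 0.1 [[0.6164, -0.2188], [0.6162, -0.2184]]
bp2 [ 0.6091 -0.1973  0.0409] 0.7 [[0.6143, -0.1985], [0.6188, -0.2]]
fit [ 0.5409 -0.196 ] -0.1095 res mm [[-2.5, -0.2], [-0.5, -0.2], [1.8, 0.2], [1.2, 0.2]]
ctr screws [ 0.54089914 -0.19597173] [np.float64(0.0722), np.float64(0.1242), np.float64(0.0721), np.float64(0.1256)]
fit [ 0.5408 -0.1953] -0.1157 res mm [[-0.5, 1.7], [-0.4, 0.5], [0.3, 0.5], [-2.2, -1.3], [-0.7, -1.3], [1.7, -0.0], [1.5, -0.1], [0.3, 0.0]]
s1 in jig mm [-63.  -37.5]
s2 in jig mm [-61.6  34.6]
s3 in jig mm [62.7 36.2]
s4 in jig mm [ 62.5 -36. ]
pa in jig mm [-50.7 -28.3]
pb in jig mm [-22.4  30.4]
stop in jig mm [-51.8   3.5]
f1 in jig mm [-35.5  16.5]
f2 in jig mm [-23.7  16.4]
f3 in jig mm [61.3 16.1]
hole in jig mm [-29.7  -4.9]
bd1 in jig mm [-42.1 -14.4]
bd2 in jig mm [-41.7   5.8]
bp1 in jig mm [ 77.6 -14.4]
bp2 in jig mm [75.6  4.8]
```

Heights agree with the text: bed 16 mm, pins about 27–29 mm, bar top about 22 mm. The jig is at (0.541,−0.196) with yaw ≈ −0.112, and the bar centre is at jig (18,−4.7).

```bash
cat >> h.py <<'E'
JO=np.array([.5409,-.1957]);JY=-.112
def jig(x,y): c,s=np.cos(JY),np.sin(JY); return JO+np.array([c*x-s*y,s*x+c*y])
def tojig(p): c,s=np.cos(JY),np.sin(JY); d=np.asarray(p)[:2]-JO; return np.array([c*d[0]+s*d[1],-s*d[0]+c*d[1]])
E
python3 -c "
from h import *
p=jig(.0183,-.0047);print(p,rel([*p,.08],np.pi+JY),rel([*p,.037],np.pi+JY))"
```

```text
[ 0.55856004 -0.20241587] (array([-0.0198, -0.0268,  0.1065]), array([ 0.   ,  0.001, -0.195])) (array([-0.0198, -0.0268,  0.1495]), array([ 0.   ,  0.001, -0.195]))
```

In the tool's units: 0.03 m / 0.6 = 0.05, 0.0165 m / 0.6 = 0.0275, -0.0975 rad / 4 = -0.0244.

```bash
python3 drive.py '{"motion": [[-0.0167,-0.0223,0.05,0,0,0],[-0.0163,-0.0223,0.05,0,0,0],[0,0,0.05,0,0,-0.0244],[0,0,0.0275,0,0,-0.0244],[0,0,0,0,0,0],[0,0,0,0,0,0]]}' 0.045
python3 -c "
from h import *
p=jig(.0183,-.0047);print(rel([*p,.037],np.pi+JY))"
```

```text
time: 3.7
tool_pos: [0.5586, -0.2042, 0.0787]
tool_rot: [3.141, -0.001, 3.025]
contact_force: [-0.2, -0.5, 0.1]
opening: 0.0565
grip_force: 0.0
(array([0.0002, 0.0017, 0.0417]), array([ 0.   , -0.001, -0.005]))
```

In the tool's units: 0.02 m / 0.6 = 0.0333, 0.012 m / 0.6 = 0.02, -0.004 rad / 4 = -0.001.

```bash
python3 drive.py '{"motion": [[0,0.0017,0.0333,0,0,0],[0,0,0.02,0,0,-0.001],[0,0,0.01,0,0,0],[0,0,0.0045,0,0,0],[0,0,0,0,0,0],[0,0,0,0,0,0]]}' 0.045
python3 drive.py '{"motion": [[0,0,0,0,0,0],[0,0,0,0,0,0],[0,0,0,0,0,0],[0,0,0,0,0,0],[0,0,0,0,0,0],[0,0,0,0,0,0]]}' 0.0 30
```

```text
time: 4.2
tool_pos: [0.5586, -0.2038, 0.0391]
tool_rot: [-3.141, 0.001, 3.03]
contact_force: [-0.1, -0.1, -0.2]
opening: 0.0452
grip_force: 0.0
time: 4.7
tool_pos: [0.5582, -0.2035, 0.0386]
tool_rot: [3.141, 0.0, 3.031]
contact_force: [-0.4, 1.2, 1.7]
opening: 0.0185
grip_force: 30.0
```

Only about 2.4 mm of finger overlap, so I regrip 2 mm lower, then lift.

In the tool's units: 0.002 m / 0.6 = 0.0033.

```bash
python3 drive.py '{"motion": [[0,0,0,0,0,0],[0,0,0,0,0,0],[0,0,0.0033,0,0,0],[0,0,0,0,0,0]]}' 0.03
python3 drive.py '{"motion": [[0,0,0,0,0,0],[0,0,0,0,0,0],[0,0,0,0,0,0],[0,0,0,0,0,0]]}' 0.0 35
python3 drive.py '{"motion": [[0,0,-0.0167,0,0,0],[0,0,-0.0333,0,0,0],[0,0,-0.0333,0,0,0],[0,0,0,0,0,0],[0,0,0,0,0,0]]}'
```

```text
time: 5.03
tool_pos: [0.5578, -0.2036, 0.0358]
tool_rot: [3.141, -0.001, 3.031]
contact_force: [-0.2, -0.3, -0.1]
opening: 0.03
grip_force: 0.0
time: 5.37
tool_pos: [0.558, -0.2036, 0.0362]
tool_rot: [3.141, -0.0, 3.031]
contact_force: [-0.1, -0.3, -0.4]
opening: 0.0186
grip_force: 35.0
time: 5.78
tool_pos: [0.5588, -0.204, 0.0877]
tool_rot: [-3.141, 0.003, 3.031]
contact_force: [-0.3, 0.7, -1.3]
opening: 0.0194
grip_force: 35.0
```

In the tool's units: 0.1208 rad / 4 = 0.0302.

```bash
for i in 1 2 3; do python3 drive.py '{"motion": [[0,0,0,0,0,0.0302],[0,0,0,0,0,0.0302],[0,0,0,0,0,0.0302],[0,0,0,0,0,0.0302],[0,0,0,0,0,0.0302],[0,0,0,0,0,0.0302],[0,0,0,0,0,0.0302],[0,0,0,0,0,0.0302]]}' | sed -n 2,3p; done
python3 drive.py '{"motion": [[0,0,0,0,0,0.0302],[0,0,0,0,0,0.0302],[0,0,0,0,0,0],[0,0,0,0,0,0]]}'
python3 snap.py b1
python3 -c "
from h import *
p=jig(.016,-.002);print(rel([*p,.06],JY))"
```

```text
tool_pos: [0.5573, -0.2033, 0.085]
tool_rot: [-3.14, -0.002, 2.058]
tool_pos: [0.5573, -0.2032, 0.085]
tool_rot: [-3.139, -0.0, 1.092]
tool_pos: [0.5573, -0.2032, 0.085]
tool_rot: [-3.14, 0.002, 0.126]
time: 8.12
tool_pos: [0.5575, -0.2034, 0.0853]
tool_rot: [-3.141, 0.002, -0.106]
contact_force: [-0.5, -0.3, -1.3]
opening: 0.0189
grip_force: 35.0
b1 [ 0.5576 -0.2034  0.0856] [-3.141e+00  1.300e-03 -1.062e-01]
(array([-0.0015, -0.0038,  0.0256]), array([-0.001,  0.001,  0.006]))
```

View pics/b1.png

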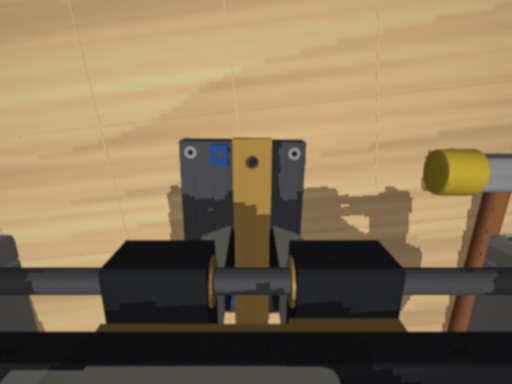

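b1: the bar is held straight, hole at (252,161) and outward end edge at v≈139. I check the hole's place relative to the TCP.

```bash
python3 -c "
from h import *;import pickle
c=pickle.load(open('pics/b1.pkl','rb'))
for px,z in (((252,161.5),.0714),((252.5,139),.0714),((190,153),.016),((294,154),.016),((219.5,155),.0205)):
    h=plane(c,px,z);print(h,tojig(h)*1e3)
print('tcp jig',tojig([.5576,-.2034])*1e3)"
```

```text
[ 0.60602825 -0.21006843  0.0714    ] [66.32609452 -6.99928441]
[ 0.61736087 -0.21152847  0.0714    ] [77.75089768 -7.18357578]
[ 0.60590801 -0.16688686  0.016     ] [61.38037352 35.8982986 ]
[ 0.59756399 -0.23844281  0.016     ] [ 61.08615468 -36.14190021]
[ 0.60306784 -0.18757774  0.0205    ] [60.87054034 15.01962337]
tcp jig [17.45596518 -5.78526399]
```

In the tool's units: 0.018 m / 0.6 = 0.03, 0.017 m / 0.6 = 0.0283, 0.006 rad / 4 = 0.0015.

```bash
python3 drive.py '{"motion": [[-0.0017,-0.0042,0.03,0,0,0.0015],[0,0,0.0283,0,0,0],[0,0,0.0133,0,0,0],[0,0,0.005,0,0,0],[0,0,0,0,0,0],[0,0,0,0,0,0]]}'
python3 -c "
from h import *
o=robot.observe();print(tojig(o['tool_pos'])*1e3,rel([*jig(.0135,0),.0365],JY))"
```

```text
time: 8.67
tool_pos: [0.5577, -0.2012, 0.0407]
tool_rot: [3.141, -0.001, -0.115]
contact_force: [-0.1, 0.1, -1.1]
opening: 0.0193
grip_force: 35.0
[17.30741482 -3.61246769] (array([-0.0038, -0.0036,  0.0042]), array([ 0.   , -0.001, -0.003]))
```

```bash
python3 drive.py '{"motion": [[0,0,0.005,0,0,0],[0,0,0.0017,0,0,0],[0,0,0,0,0,0],[0,0,0,0,0,0]]}'
python3 drive.py '{"motion": [[-0.0017,-0.0017,0,0,0,0],[-0.0017,-0.0017,0,0,0,0],[-0.0017,-0.0017,0,0,0,0],[0,0,0,0,0,0],[0,0,0,0,0,0]]}'
python3 -c "
from h import *
o=robot.observe();print(tojig(o['tool_pos'])*1e3)"
```

```text
time: 9.0
tool_pos: [0.5575, -0.2011, 0.0366]
tool_rot: [3.141, -0.0, -0.116]
contact_force: [-0.3, 0.2, -1.2]
opening: 0.0191
grip_force: 35.0
time: 9.42
tool_pos: [0.5547, -0.1976, 0.0363]
tool_rot: [-3.142, 0.0, -0.116]
contact_force: [-0.4, -0.6, -2.4]
opening: 0.0192
grip_force: 35.0
[13.89038098 -0.31750386]
```

In the tool's units: -0.001 m / 0.6 = -0.0017, -0.0005 m / 0.6 = -0.0008.

```bash
python3 drive.py '{"motion": [[-0.0017,-0.0008,0,0,0,0],[0,0,0,0,0,0],[0,0,0,0,0,0]]}' | sed -n 2,4p
python3 drive.py '{"motion": [[-0.0017,-0.0008,0,0,0,0],[0,0,0,0,0,0],[0,0,0,0,0,0]]}'| sed -n 2,4p
python3 drive.py '{"motion": [[-0.0017,-0.0008,0,0,0,0],[0,0,0,0,0,0],[0,0,0,0,0,0]]}'| sed -n 2,4p
```

```text
tool_pos: [0.5541, -0.1973, 0.0365]
tool_rot: [3.141, -0.001, -0.116]
contact_force: [1.2, -0.4, -1.5]
tool_pos: [0.5541, -0.197, 0.0368]
tool_rot: [3.141, -0.003, -0.116]
contact_force: [4.9, -2.4, -1.4]
tool_pos: [0.554, -0.1969, 0.0372]
tool_rot: [3.14, -0.005, -0.116]
contact_force: [7.1, -3.2, -1.4]
```

Stop contact is felt at 7 N and the fence is just touching. I push a little more toward the fence, then release and rise.

In the tool's units: -0.001 m / 0.6 = -0.0017, -0.0005 m / 0.6 = -0.0008.

```bash
python3 drive.py '{"motion": [[0.0008,-0.0017,0,0,0,0],[0,-0.0008,0,0,0,0],[0,0,0,0,0,0],[0,0,0,0,0,0]]}'| sed -n 2,4p
python3 drive.py '{"motion": [[0,0,0,0,0,0],[0,0,0,0,0,0],[0,0,0,0,0,0],[0,0,0,0,0,0]]}' 0.04 | sed -n 1,5p
python3 drive.py '{"motion": [[0,0,-0.0333,0,0,0],[0,0,-0.0667,0,0,0],[0,0,-0.0667,0,0,0],[-0.05,0,-0.0667,0,0,0],[-0.0667,0,0,0,0,0],[-0.0167,0,0,0,0,0],[0,0,0,0,0,0],[0,0,0,0,0,0]]}' 0.06
python3 snap.py b2
```

```text
tool_pos: [0.5541, -0.196, 0.0371]
tool_rot: [3.139, -0.004, -0.116]
contact_force: [4.9, -5.3, -1.6]
time: 10.83
tool_pos: [0.552, -0.194, 0.0361]
tool_rot: [-3.141, 0.001, -0.116]
contact_force: [0.4, -0.5, -0.3]
opening: 0.0386
time: 11.5
tool_pos: [0.478, -0.1857, 0.1701]
tool_rot: [3.142, -0.001, -0.116]
contact_force: [0.0, 0.2, 0.0]
opening: 0.0598
grip_force: 0.0
b2 [ 0.4787 -0.1859  0.1698] [ 3.1415e+00 -8.0000e-04 -1.1620e-01]
```

View pics/b2.png

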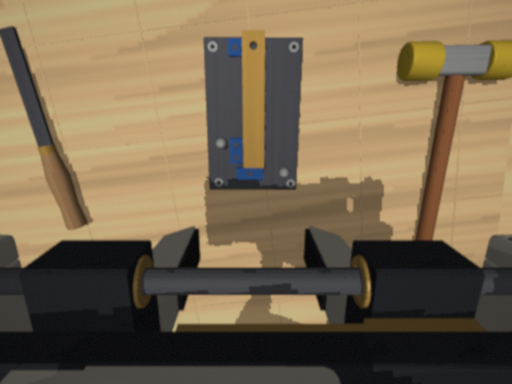

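b2: the bar lies at u 243–264 touching the stop (v≈170) and the fences, hole outward at (253,45). I check it numerically and compute the move to the cover.

```bash
python3 -c "
from h import *;import pickle
c=pickle.load(open('pics/b2.pkl','rb'))
b=blob(c['image'],(10,110,20),(30,255,255),(253,100),75)
for k in b[:2]:
  if cv2.contourArea(k)>500:
    q=cv2.boxPoints(cv2.minAreaRect(k));print(q.tolist());print([(tojig(plane(c,p,.022))*1e3).round(1).tolist() for p in q])
for n,p,z in (('hole',(253.5,45),.022),('s',(212.5,46),.016),('s',(294,46),.016),('s',(219,182.5),.016),('s',(290.5,183.5),.016),('pb',(221,143.5),.027),('pa',(284,173),.027)): print(n,tojig(plane(c,p,z))*1e3)
print(rel([.535,.158,.19],-.3))"
```

```text
[[241.0, 29.0], [265.0, 29.0], [265.0, 167.0], [241.0, 167.0]]
[[74.4, 10.0], [74.3, -10.5], [-45.6, -11.5], [-45.5, 11.7]]
hole [61.91265321 -0.65514513]
s [62.27563479 35.56400814]
s [ 61.92886049 -36.49823277]
s [-62.46178873  34.26721603]
s [-63.83077034 -37.4628333 ]
pb [-22.12778538  29.82684305]
pa [-50.47819418 -29.46407329]
(array([ 0.0161, -0.3481, -0.0202]), array([-0.   , -0.001,  0.184]))
```

In the tool's units: -0.039 m / 0.6 = -0.065, -0.004 m / 0.6 = -0.0067.

```bash
python3 drive.py '{"motion": [[0.0033,-0.065,-0.0067,0,0,0],[0.0033,-0.065,-0.0067,0,0,0],[0.0033,-0.065,-0.0067,0,0,0],[0.0033,-0.065,-0.0067,0,0,0],[0.0033,-0.065,-0.0067,0,0,0],[0.0033,-0.065,0,0,0,0]]}'|head -2
python3 drive.py '{"motion": [[0.0033,-0.065,0,0,0,0],[0.0033,-0.065,0,0,0,0],[0,-0.06,0,0,0,0],[0,0,0,0,0,0.023],[0,0,0,0,0,0.023],[0,0,0,0,0,0],[0,0,0,0,0,0]]}' 0.06
python3 snap.py c3
python3 drive.py '{"motion": [[-0.05,0.0167,0,0,0,0],[-0.0333,0.0167,0,0,0,0],[0,0,0,0,0,0],[0,0,0,0,0,0]]}'
python3 snap.py c4
python3 - <<'E'
import pickle
from h import *
T=[]
for n in ("c3","c4"):
    c=pickle.load(open(f"pics/{n}.pkl","rb"))
    P=np.linalg.inv(c["pose"])@np.array([.5592,.1506,.013,1]);g=(int(c["fx"]*P[0]/P[2]+c["cx"]),int(c["fy"]*P[1]/P[2]+c["cy"]))
    print(n,g);T.append(cv2.resize(c["image"][g[1]-60:g[1]+80,g[0]-65:g[0]+65,::-1],None,fx=3,fy=3,interpolation=cv2.INTER_CUBIC))
cv2.imwrite("pics/cz.png",np.hstack([cv2.resize(t,(390,420)) for t in T]))
E
```

```text
time: 12.05
tool_pos: [0.5185, 0.0475, 0.19]
time: 12.63
tool_pos: [0.5348, 0.1585, 0.189]
tool_rot: [3.141, 0.001, -0.297]
contact_force: [-0.9, -0.1, -0.1]
opening: 0.0602
grip_force: 0.0
c3 [0.5347 0.1581 0.1892] [ 3.1415e+00  5.0000e-04 -2.9720e-01]
time: 13.02
tool_pos: [0.4805, 0.1534, 0.19]
tool_rot: [-3.141, -0.001, -0.299]
contact_force: [0.4, -0.6, -0.2]
opening: 0.06
grip_force: 0.0
c4 [0.4814 0.1535 0.1901] [-3.1408e+00 -1.5000e-03 -2.9940e-01]
c3 (250, 154)
c4 (230, 104)
```

View pics/cz.png

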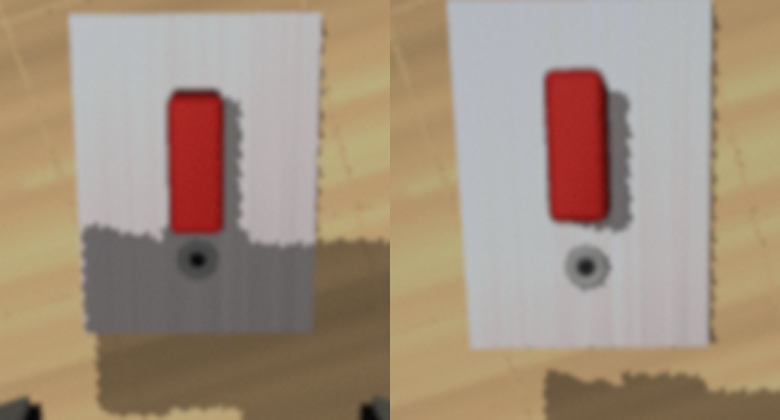

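Both crops show the whole cover. The bush is at (197,260) in the left crop and (586,267) in the right, with the handle top face above it. I triangulate the corners.

Run:
```python
import pickle
from h import *
cs=[pickle.load(open(f"pics/{n}.pkl","rb")) for n in ("c3","c4")]
P={"bush":((197,260),(196,267)),"TL":((69,14),(58,2)),"TR":((322,13),(323,1)),"BR":((313,331),(318,346)),"BL":((86,332),(81,348)),
"hTL":((170,97),(156,72)),"hTR":((221,97),(211,72)),"hBR":((222,233),(216,219)),"hBL":((171,233),(162,219))}
W={}
for k,(a,b) in P.items():
    a=(a[0]/3+185,a[1]/3+94);b=(b[0]/3+165,b[1]/3+44);z=.047 if k[0]=="h" else .013
    if k=="bush": z=.014
    W[k]=np.mean([plane(c,p,z) for c,p in zip(cs,(a,b))],0);print(k,tri(cs,(a,b))[0].round(4),W[k].round(4))
yaw=lambda a,b:round(float(np.arctan2(*(W[a]-W[b])[[1,0]])),4)
print("yaw",yaw("TL","BL"),yaw("TR","BR"),yaw("TL","TR")-np.pi/2,yaw("BL","BR")-np.pi/2,"h",yaw("hTL","hBL"),yaw("hTR","hBR"))
C=np.mean([W[k] for k in("TL","TR","BR","BL")],0);Hc=np.mean([W[k] for k in P if k[0]=="h"],0)
d=Hc-W["bush"];print("ctr",C,"handle",Hc,"|h-bush|",np.linalg.norm(d[:2]),"yaw",np.arctan2(d[1],d[0]),"h-ctr",np.linalg.norm((Hc-C)[:2]))
print(rel([Hc[0],Hc[1],.10],-.293),rel([Hc[0],Hc[1],.035],-.293))
```

```text
bush [0.5326 0.1589 0.0151] [0.5324 0.159  0.014 ]
TL [0.6253 0.1757 0.0075] [0.6246 0.175  0.013 ]
TR [0.6006 0.0937 0.0058] [0.6002 0.0946 0.013 ]
BR [0.4936 0.1265 0.0122] [0.4938 0.1265 0.013 ]
BL [0.5176 0.2066 0.0121] [0.5178 0.2064 0.013 ]
hTL [0.5915 0.1496 0.0439] [0.5914 0.1494 0.047 ]
hTR [0.5868 0.1344 0.0429] [0.5867 0.1344 0.047 ]
hBR [0.5466 0.1459 0.0472] [0.5466 0.1459 0.047 ]
hBL [0.5515 0.1614 0.0477] [0.5514 0.1615 0.047 ]
yaw -0.2863 -0.2914 -0.29459632679489656 -0.29139632679489647 h -0.2936 -0.2804
ctr [0.55909075 0.15061619 0.013     ] handle [0.56902495 0.1478015  0.047     ] |h-bush| 0.03828291216136046 yaw -0.2978851000847187 h-ctr 0.010325248178582972
(array([ 0.0852, -0.0203,  0.0903]), array([-0.001, -0.001, -0.006])) (array([ 0.0851, -0.0203,  0.1553]), array([-0.001, -0.001, -0.006]))
```

In the tool's units: 0.03 m / 0.6 = 0.05, 0.025 m / 0.6 = 0.0417, -0.008 rad / 4 = -0.002.

```bash
python3 drive.py '{"motion": [[0.05,-0.0117,0.0333,0,0,0],[0.05,-0.0117,0.0417,0,0,0],[0.0417,-0.01,0.0417,0,0,0],[0,0,0.0333,0,0,-0.002],[0,0,0,0,0,0],[0,0,0,0,0,0]]}' 0.045
python3 -c "
from h import *
print(rel([.569,.1478,.036],-.291))"
```

```text
time: 13.57
tool_pos: [0.5676, 0.1474, 0.0985]
tool_rot: [3.141, 0.003, -0.292]
contact_force: [-0.3, 0.3, 0.4]
opening: 0.0447
grip_force: 0.0
(array([ 0.0014, -0.0009,  0.0625]), array([ 0.001,  0.003, -0.001]))
```

Units first: shifts go in shares of 0.6 m and turns go in shares of 4 rad. So 0.025 m / 0.6 = 0.0417, 0.02 m / 0.6 = 0.0333.

```bash
python3 drive.py '{"motion": [[0.0017,-0.0008,0.0417,0,0,0],[0,0,0.0333,0,0,0],[0,0,0.02,0,0,0],[0,0,0.0067,0,0,0],[0,0,0,0,0,0],[0,0,0,0,0,0]]}'
python3 drive.py '{"motion": [[0,0,0,0,0,0],[0,0,0,0,0,0],[0,0,0,0,0,0],[0,0,0,0,0,0],[0,0,0,0,0,0]]}' 0.0 45
python3 -c "
from h import *
o=robot.observe();print(o['tool_pos'],o['tool_rot'])"
```

```text
time: 14.07
tool_pos: [0.5696, 0.1481, 0.0401]
tool_rot: [-3.141, -0.002, -0.292]
contact_force: [-0.1, 0.5, -0.2]
opening: 0.0447
grip_force: 0.0
time: 14.48
tool_pos: [0.5692, 0.1482, 0.0392]
tool_rot: [-3.141, -0.001, -0.292]
contact_force: [-0.2, 1.2, 2.3]
opening: 0.0177
grip_force: 45.0
[0.56918922 0.14819563 0.03916752] [-3.14065291e+00 -9.59169558e-04 -2.92152627e-01]
```

In the tool's units: -0.03 m / 0.6 = -0.05, -0.015 m / 0.6 = -0.025.

```bash
python3 drive.py '{"motion": [[0,0,-0.0083,0,0,0],[0,0,-0.025,0,0,0],[0,0,-0.05,0,0,0],[0,0,-0.05,0,0,0],[0,0,0,0,0,0],[0,0,0,0,0,0]]}' - 55
python3 -c "
from h import *
print(rel([*jig(.004,0),.115],-.110))"
```

```text
time: 14.98
tool_pos: [0.5695, 0.1479, 0.1201]
tool_rot: [-3.14, -0.003, -0.292]
contact_force: [-0.7, 0.1, -3.4]
opening: 0.0173
grip_force: 55.0
(array([0.0754, 0.3366, 0.0049]), array([-0.001, -0.003, -0.182]))
```

In the tool's units: 0.0337 m / 0.6 = 0.0562, 0.0075 m / 0.6 = 0.0125.

```bash
python3 drive.py '{"motion": [[0.0125,0.0562,0,0,0,0],[0.0125,0.0562,0,0,0,0],[0.0125,0.0562,0,0,0,0],[0.0125,0.0562,0,0,0,0],[0.0125,0.0562,0,0,0,0]]}'|sed -n 2,4p
python3 drive.py '{"motion": [[0.0125,0.0562,0,0,0,0],[0.0125,0.0562,0,0,0,0],[0.0125,0.0562,0,0,0,0],[0.0125,0.0562,0,0,0,0],[0.0125,0.0562,0.0083,0,0,0],[0,0,0,0,0,-0.0228],[0,0,0,0,0,-0.0228],[0,0,0,0,0,0]]}'
python3 drive.py '{"motion": [[0,0,0,0,0,0],[0,0,0,0,0,0]]}'|sed -n 2,3p
python3 snap.py p1
python3 -c "
from h import *
for i in range(3):
  read_camera('side') if i else 0
  o=robot.observe();print(tojig(o['tool_pos'])*1e3,o['tool_pos'],o['tool_rot'])
print(rel([*jig(.004,0),.075],-.110))"
```

```text
tool_pos: [0.5545, -0.0255, 0.1167]
tool_rot: [3.141, 0.004, -0.292]
contact_force: [-0.7, 0.2, -3.6]
time: 16.07
tool_pos: [0.5421, -0.1967, 0.1114]
tool_rot: [-3.14, 0.004, -0.108]
contact_force: [0.3, -0.0, -2.3]
opening: 0.0179
grip_force: 55.0
tool_pos: [0.5431, -0.1958, 0.1126]
tool_rot: [-3.141, 0.002, -0.112]
p1 [ 0.5433 -0.1958  0.113 ] [-3.141e+00  1.300e-03 -1.114e-01]
[2.42119774 0.18954957] [ 0.54332721 -0.19578225  0.11295584] [-3.14103527e+00  1.26319121e-03 -1.11356401e-01]
[2.59226681 0.16671051] [ 0.54349466 -0.19582406  0.11321797] [-3.14123706e+00  7.42726058e-04 -1.10807074e-01]
[2.68423242 0.11183247] [ 0.54357991 -0.19588887  0.11339572] [-3.14135646e+00  4.41298855e-04 -1.10492724e-01]
(array([0.0013, 0.0001, 0.0384]), array([-0.,  0., -0.]))
```

View pics/p1.png

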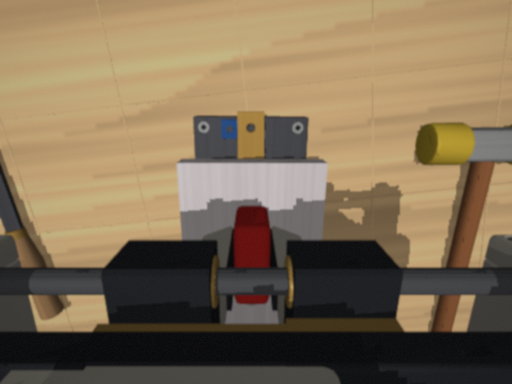

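p1: the cover hangs level over the jig, its outer edge at v≈161 (u 178–326). Bar and hole are still in place at (250,127). I check the cover's position in the grip against the jig screws in the same image.

```bash
python3 -c "
from h import *;import pickle
c=pickle.load(open('pics/p1.pkl','rb'))
t=tojig([.5433,-.1958])*1e3;print(t)
for n,p,z in (('L',(178.5,161.5),.0868),('R',(326,161),.0868),('s',(204,127.5),.016),('s',(298,128),.016),('hole',(250.5,127.5),.022)): print(n,tojig(plane(c,p,z))*1e3)
"
```

```text
[2.39613953 0.16886493]
L [48.87255701 39.20952858]
R [ 49.15009399 -42.20166059]
s [61.55886494 35.31025712]
s [ 61.17202373 -36.56055837]
hole [62.03816208 -0.2700419 ]
```

In the tool's units: 0.02 m / 0.6 = 0.0333, 0.015 m / 0.6 = 0.025.

```bash
python3 drive.py '{"motion": [[0.0017,0,0.0333,0,0,0],[0,0,0.025,0,0,0],[0,0,0.005,0,0,0],[0,0,0,0,0,0],[0,0,0,0,0,0],[0,0,0,0,0,0]]}'
python3 -c "
from h import *
o=robot.observe();print(tojig(o['tool_pos'])*1e3,rel([*jig(.0038,0),.068],-.110))"
```

```text
time: 16.88
tool_pos: [0.5453, -0.1967, 0.0767]
tool_rot: [3.141, -0.002, -0.11]
contact_force: [0.1, -0.4, -2.9]
opening: 0.0174
grip_force: 55.0
[ 4.45274178 -0.54411859] (array([-0.0007, -0.0006,  0.0087]), array([ 0.001, -0.002, -0.   ]))
```

```bash
python3 drive.py '{"motion": [[-0.0008,-0.0007,0.0067,0,0,0],[0,0,0.005,0,0,0],[0,0,0.0033,0,0,0],[0,0,0,0,0,0],[0,0,0,0,0,0]]}' | sed -n 2,4p
python3 drive.py '{"motion": [[0,0,0.0017,0,0,0],[0,0,0.0017,0,0,0],[0,0,0,0,0,0],[0,0,0,0,0,0]]}' | sed -n 2,4p
python3 -c "
from h import *
o=robot.observe();print(tojig(o['tool_pos'])*1e3)"
```

```text
tool_pos: [0.5441, -0.196, 0.0665]
tool_rot: [-3.141, 0.0, -0.11]
contact_force: [0.6, -0.6, -2.6]
tool_pos: [0.5443, -0.1959, 0.0646]
tool_rot: [-3.141, -0.0, -0.11]
contact_force: [1.0, 1.8, -3.5]
[3.45271171 0.15289491]
```

The cover is already over the pin noses without resistance. I continue down.

In the tool's units: 0.001 m / 0.6 = 0.0017.

```bash
for i in 1 2; do python3 drive.py '{"motion": [[0,0,0.0017,0,0,0],[0,0,0.0017,0,0,0],[0,0,0,0,0,0],[0,0,0,0,0,0]]}' | sed -n 2,4p; done
python3 drive.py '{"motion": [[0,0,0.0017,0,0,0],[0,0,0,0,0,0],[0,0,0,0,0,0]]}'
```

```text
tool_pos: [0.5443, -0.1959, 0.0626]
tool_rot: [-3.141, -0.0, -0.11]
contact_force: [2.0, 1.6, -2.1]
tool_pos: [0.5443, -0.1959, 0.0611]
tool_rot: [-3.141, -0.001, -0.11]
contact_force: [0.4, 3.6, 5.2]
time: 18.55
tool_pos: [0.5443, -0.1959, 0.0611]
tool_rot: [-3.142, -0.001, -0.11]
contact_force: [-1.9, 5.2, 12.0]
opening: 0.0174
grip_force: 55.0
```

In the tool's units: -0.0005 m / 0.6 = -0.0008, 0.0003 m / 0.6 = 0.0005.

```bash
python3 drive.py '{"motion": [[0,-0.0008,0.0005,0,0,0],[0,0,0,0,0,0],[0,0,0,0,0,0],[0,0,0,0,0,0]]}'
python3 snap.py e1
python3 -c "
from h import *;import pickle
o=robot.observe();print(tojig(o['tool_pos'])*1e3,o['contact_force'],o['torque'])"
```

```text
time: 18.88
tool_pos: [0.5443, -0.1959, 0.0611]
tool_rot: [3.141, -0.001, -0.11]
contact_force: [-4.1, 3.7, 13.0]
opening: 0.0173
grip_force: 55.0
e1 [ 0.5444 -0.1959  0.0611] [ 3.1409e+00 -1.2000e-03 -1.1000e-01]
[3.45117218 0.2038015 ] [-4.06033573  3.61236372 13.42678394] [ 0.66670721  0.7824418  -0.13912464]
```

View pics/e1.png

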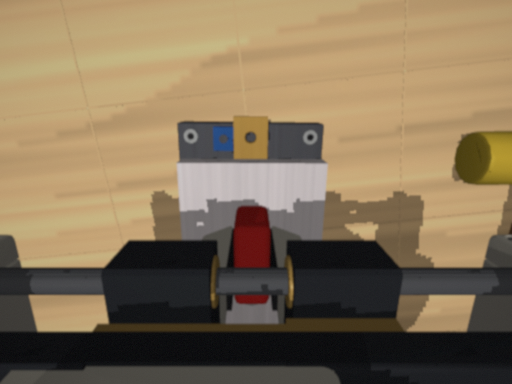

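e1: the cover is down and level over the bar (outer edge v≈160), bar end and hole at (250,137) unmoved. I check that the push holds steady, then hand in.

```bash
python3 drive.py '{"motion": [[0,0,0,0,0,0],[0,0,0,0,0,0],[0,0,0,0,0,0],[0,0,0,0,0,0],[0,0,0,0,0,0],[0,0,0,0,0,0]]}'
python3 -c "
from h import *;import pickle
c=pickle.load(open('pics/e1.pkl','rb'))
for p,z in (((250.5,137),.022),((190.5,136),.016),((310.5,137),.016),((178.5,161),.035),((326,160.5),.035)): print(tojig(plane(c,p,z))*1e3)"
```

```text
time: 19.43
tool_pos: [0.5443, -0.1959, 0.0611]
tool_rot: [3.141, -0.001, -0.11]
contact_force: [-4.3, 3.7, 13.9]
opening: 0.0176
grip_force: 55.0
[62.10229236 -0.39622254]
[61.98348072 35.76515345]
[ 61.51671225 -36.55888572]
[50.30853004 39.3814928 ]
[ 50.73216513 -42.19431746]
```

```bash
python3 -c "
from cell import robot, workorder, read_camera
print(workorder.hand_in())"
```

```text
the job is handed in; nothing more can be done
None
```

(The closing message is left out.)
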